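Hang the pebble scoop in the notch of the trough's rim

TASK

Take the steel pebble scoop out of the tool caddy and hang it by its own hook over the trough's wall that carries the yellow strip, bowl outside, with the hook fully down in the notch of the strip so that it cannot slide along, then let go. The notch's place is not exactly known, so feel for it gently along the edge: never push the scoop against the trough harder than 25 N. Leave the tamper, the stones, the shards and the brush where they are.

Things in the scene. Friction and masses are not known exactly. Their poses are not given: they have to be found in the camera images.
- scoop: Steel pebble scoop, 0.13-0.25 kg, upright in a caddy pocket. Origin: on its underside, mid bowl; z up, x from hook to bowl. Bowl 55 (x) x 56 x 50 high. Flat back strap, 16 wide, back face at x -31, carries the wooden grip: 24 (x) x 26 (y), z 122 to 187, centred at x -20. Behind the strap is its hook (see scoop_hook). Sizes in mm; friction unknown.
- scoop_grip (a point): Middle of the scoop's wooden grip, 165 mm above its underside, at scoop x = -20 mm; axes as the scoop's.
- scoop_hook (a point): Middle of the hook's slot at its bridge's underside (scoop x -38, z 112 mm); axes as the scoop's. Hook: flat strip 15 mm wide (y), 4 mm thick, open downwards; slot 14 mm wide (x) between back strap and hook tip; tip reaches 26 mm below this point. When the hook bears on an edge this point is at the edge's height.
- trough: Grey pebble trough, fixed, 340 mm long (y), 170 mm (x), stones in it up to 75 mm high. Origin: on the bench under the middle of its notched wall; +x points out of the trough through that wall, y along it; the trough lies towards -x. That wall is vertical, 8 mm thick (x -4 to 4), level top 130 mm above the bench, with the yellow strip in its edge. The bench outside it is free.
- wall_top (a point): Middle of the notched wall's top edge, NOT the notch; axes as the trough's. The 220 mm yellow strip, flush in the edge and locked, has one square gap in its middle, the notch: 20 mm wide (y), 10 mm deep. Its place differs each time and is not measured: its middle is at y -50 to +50 mm. Seen as the gap in the strip, felt as a drop when the hook slides along the edge.
- caddy: Plywood tool caddy, fixed, 75 (x) x 145 (y) x 50 mm high, walls 4 mm, a divider making two pockets side by side along y. Origin: centre of its underside. The scoop stands in one pocket with about 3 mm play, its hook above the caddy's edge; the tamper in the other.
- tamper: short wooden tamper (46 mm square foot, 24 mm round handle, 105 mm tall) in the caddy's other pocket; bystander, to be left alone. Origin: centre of its underside.
- red_stone: red-brown stone, 45 x 36 x 28 mm; bystander, to be left alone. Origin: centre of its underside.
- white_stone: white stone, 50 x 40 x 30 mm; bystander, to be left alone. Origin: centre of its underside.
- dark_stone: dark stone, 42 x 30 x 24 mm; bystander, to be left alone. Origin: centre of its underside.
- blue_shard: blue tile shard, 60 x 30 x 6 mm; bystander, to be left alone. Origin: centre of its underside.
- green_shard: green glass shard, 50 x 38 x 6 mm; bystander, to be left alone. Origin: centre of its underside.
- brush: hand brush lying on the bench; bystander, to be left alone. Origin: centre of its underside, within a few cm along it.
Not all that is in view belongs to the job. Of the things shaped like the scoop, the steel one is meant.

How it is judged:
By the outcome, as a careful person would: the job done as asked, in the order asked, and still so for the second after the job is handed in, with the robot touching nothing.
It also fails if it takes over 72 s, if anything falls off the work surface, if the arm or the gripper's body presses on something with over 40 N, if the wrist force passes 120 N, or if a joint passes its speed limit or range.

ROBOT

A 6-joint arm with a two-finger parallel gripper is mounted at the origin on the work surface. World frame = base frame: x ahead of the robot, y to its left, z up, the work surface at z = 0. Lengths are in m, angles in rad, forces in N, time in s.
With the tool pointing down it reaches from about 0.35 to 0.95 m from the base axis. Payload 17.4 kg.
Tool frame: the origin (TCP) lies at the very end of the fingers, on their centre line; the grasp point (between the pads) lies 19 mm behind it; z points along the fingers, y is the line along which they close (so a half turn about z gives the same grasp; the last joint's range is limited). The gripper opens to 93 mm and grips with 3 to 60 N. Pads are 15 mm wide; open, the fingers measure 128 mm over their backs; the gripper's body (75 mm by 188 mm) begins 65 mm behind the grasp point.
Start: joints at [1.299, 0.116, 1.442, -0, 1.584, -0.038], TCP at [0.156, 0.657, 0.219] pointing down, gripper open.
Joint ranges: [-2.83, 2.83], [-0.83, 2.19], [0.07, 2.5], [-1.14, 4.28], [0.01, 3], [-2.97, 2.97]. Speed limits (rad/s): [1.89, 1.89, 2.22, 3.14, 3.14, 3.14].

INTERFACE

Orientations are given as [roll, pitch, yaw] about the fixed x, y, z axes, in that order (R = Rz(yaw) Ry(pitch) Rx(roll)).
In Python, from rig import * gives the robot as it stands.
- The arm moves only by the tool play_rows, never from a script. Its arguments are lists of equal length, an entry for each row: "offset": the shift along the tool's x, y, z in mm, a list of three; "roll": the turn about the tool's z in rad; "gripper": the finger opening in mm, from 0 to 93. A call has 1 to 8 rows; each row shifts and turns the commanded pose from where the row before left it, along the tool's axes as they then stand; what a row does not reach is not made up. A row lasts 1/12 s, in which the tool goes at most 41.7 mm and 7.16 degrees, less where a joint would pass 70% of its speed; a pose out of reach is approached as far as the arm can. A call is refused whole if a number of a shift passes 41.7 or a number of a turn 0.125, either way. A call with a gripper value outside its range is refused whole. The fingers move at their own pace and stop on an object; "force" is the grip in N (left out, the last holds). Time passes only in rows, so rows that do not move let the fingers close. It gives the time, the measured TCP pose, the force, the opening and the grip force at its end, in the units of the state.
- get_obs(): the state, without advancing time (a new reading comes with each control period).
- capture(name): name is "side" or "top" or "wrist"; returns a dict with "img" (480x640x3 uint8, blue, green, red), "fx", "fy", "cx", "cy" (pixels), "extrinsics" (4x4, takes a point from camera to world coordinates). Camera axes: x right, y up, looking along -z (the intrinsics and any distortion apply to the point x, -y, -z); pixel columns grow to the right and rows downward; lengths in m; the calibration is good to about 2 mm. A picture is of the moment at which its call begins. There is no depth.
- hand_in(): hands the job in; it is judged then, once.
The state is a dict: "t": time; "q": joint angles; "joint_vel": joint speeds; "joint_efforts": joint torques, N m; "position": TCP position; "ee_rot": TCP orientation; "contact_force": force on the tool from outside, world axes, zero at the start; "ft_torque": the same for the moment, N m; "gripper_width": finger opening in m; "gripper_force": force on a finger pad.
Only numpy, scipy, OpenCV 4.12 (cv2) and the standard library are available. Lean on these libraries where they do the work, as an engineer would, in place of code of your own. Each camera call takes 0.05 s, during which the arm holds its last target. There are 200 camera calls.

## Working session

There is one attempt and no reset: what is moved stays moved. The work goes in short steps, Python scripts to look and compute and a tool call to move; the robot and the scene stay as the last step left them, time stands still between calls to the robot, and variables do not carry over. Pictures are saved under pics/ and viewed, at most 10 in all, crops included, and the job is handed in when it is done.

Besides the shell and the picture viewer there is one more tool, called after "Emit:" as a command line: name --pt "numbers of a row" for each row, then --argument value for the rest. play_rows: Moves the arm, as the interface text tells. Its arguments: {"type":"object","properties":{"offset":{"type":"array"},"roll":{"type":"array"},"gripper":{"type":"array"},"force":{"type":"number"}},"required":["offset","roll","gripper"]}

```bash
mkdir -p pics
python3 - <<'E'
from rig import *
import cv2,numpy as np
o=get_obs();print({k:np.round(v,3).tolist() for k,v in o.items()})
for n in("top","side"):
    c=capture(n);cv2.imwrite(f"pics/{n}1.png",c["img"]);np.savez(f"pics/{n}1.npz",**c)
    print(n,c["fx"],c["fy"],c["cx"],c["cy"],np.round(c["extrinsics"],3).tolist(),[k for k in c])
E
```

```text
{'t': 0.0, 'q': [1.299, 0.116, 1.442, 0.0, 1.584, -0.038], 'joint_vel': [-0.001, 0.002, -0.001, -0.0, -0.001, 0.001], 'joint_efforts': [-0.002, -72.126, -62.258, 0.078, 0.024, -0.0], 'position': [0.156, 0.656, 0.218], 'ee_rot': [-3.14, -0.0, 2.908], 'contact_force': [0.392, -0.098, -0.104], 'ft_torque': [0.04, -0.008, 0.022], 'gripper_force': 0.0, 'gripper_width': 0.093}
top 543.0734643766166 543.0734643766166 319.2415373333552 243.0166118614535 [[0.018, 0.988, -0.155, 0.34], [-1.0, 0.016, -0.011, -0.08], [-0.008, 0.155, 0.988, 1.378], [0.0, 0.0, 0.0, 1.0]] ['img', 'fx', 'fy', 'cx', 'cy', 'extrinsics']
side 439.549538025898 439.549538025898 315.67678463033025 241.22621077224653 [[-0.998, 0.034, -0.057, 0.447], [-0.066, -0.585, 0.808, 0.946], [-0.006, 0.81, 0.586, 0.833], [0.0, 0.0, 0.0, 1.0]] ['img', 'fx', 'fy', 'cx', 'cy', 'extrinsics']
```

View pics/top1.png

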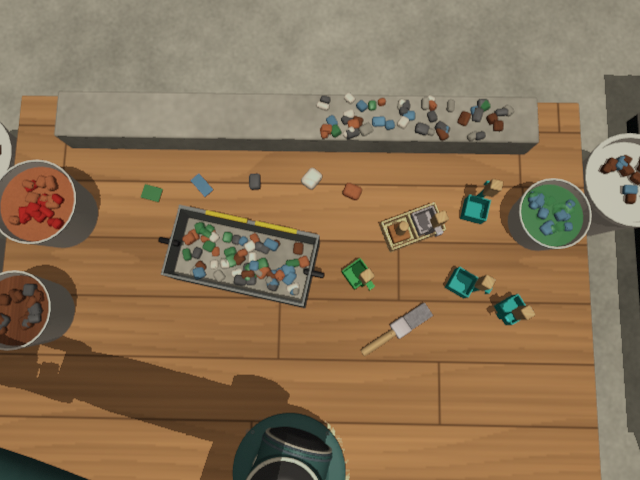

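View pics/side1.png

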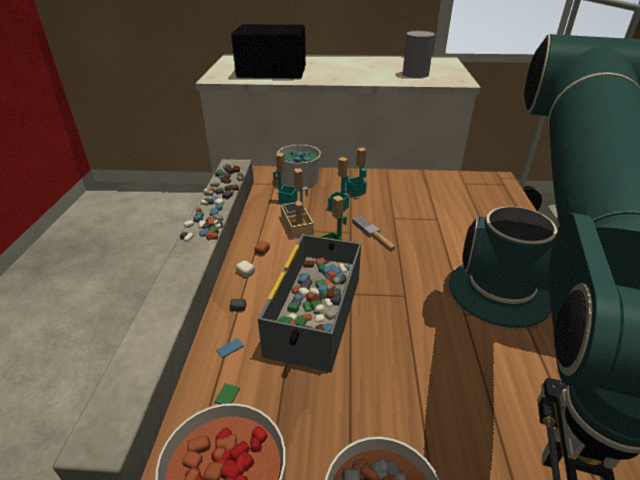

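The top view shows the trough at (240,255) with the yellow strip on its upper (+x) wall, from (190,210) to (300,233) with a gap near (253,222). The caddy is at (413,226).

Scoop-shaped things: green (360,273), teal (476,207), teal (463,282), teal (512,308), and a grey one in the caddy pocket (427,220). The caddy one fits, since it is grey steel and stands in a pocket. I'll confirm it in an enlarged crop.

```bash
cat > h.py <<'E'
import numpy as np,cv2
def ray(c,u,v):
    E=np.array(c["extrinsics"]);d=E[:3,:3]@np.array([(u-c["cx"])/c["fx"],-(v-c["cy"])/c["fy"],-1.]);return E[:3,3],d
def onz(c,u,v,z):
    o,d=ray(c,u,v);return o+d*(z-o[2])/d[2]
def proj(c,p):
    E=np.array(c["extrinsics"]);q=E[:3,:3].T@(np.array(p)-E[:3,3]);return np.array([c["cx"]-c["fx"]*q[0]/q[2],c["cy"]+c["fy"]*q[1]/q[2]])
E
python3 - <<'E'
from h import *
t=dict(np.load("pics/top1.npz"));s=dict(np.load("pics/side1.npz"))
a=cv2.resize(t["img"][195:260,370:455],None,fx=4.5,fy=4.5,interpolation=cv2.INTER_CUBIC)
b=cv2.resize(s["img"][140:250,260:345],None,fx=4.5,fy=4.5,interpolation=cv2.INTER_CUBIC)
h=max(a.shape[0],b.shape[0]);f=lambda i:cv2.copyMakeBorder(i,0,h-i.shape[0],0,10,cv2.BORDER_CONSTANT)
cv2.imwrite("pics/crop1.png",np.hstack([f(a),f(b)]))
hsv=cv2.cvtColor(t["img"],cv2.COLOR_BGR2HSV)
m=cv2.inRange(hsv,(22,150,120),(33,255,255));m[:,:150]=0;m[:,340:]=0;m[:195]=0;m[245:]=0
n,l,st,ce=cv2.connectedComponentsWithStats(m)
for i in range(1,n):
    if st[i,4]>20:
        ys,xs=np.where(l==i);P=np.array([onz(t,x,y,.13)[:2] for x,y in zip(xs,ys)])
        mu=P.mean(0);w,V=np.linalg.eigh(np.cov((P-mu).T));d=V[:,1];p=(P-mu)@d
        print(st[i],mu,d,mu+d*(p.min()),mu+d*p.max())
E
```

```text
[206 210  41  13 200] [0.59620156 0.15446975] [0.20085678 0.97962062] [0.58625093 0.10593845] [0.60610887 0.2027898 ]
[255 221  42  13 203] [0.57242337 0.03731989] [0.19733301 0.98033651] [ 0.56280724 -0.01045234] [0.58216793 0.0857302 ]
```

View pics/crop1.png

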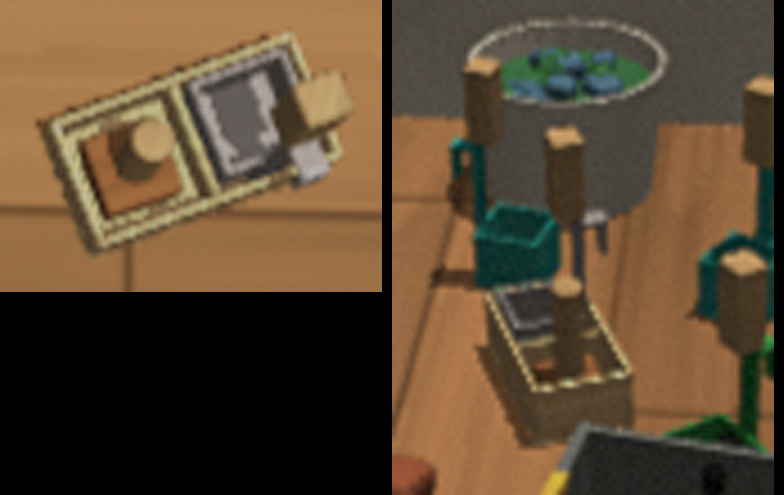

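The crop confirms it: the grey steel scoop stands in the caddy's right-hand pocket. Its bowl is at about (423,223), its grip top at about (442,217) and its hook at (439,231). The tamper is in the left pocket.

Run:
```python
from h import *
t=dict(np.load("pics/top1.npz"));s=dict(np.load("pics/side1.npz"))
f=lambda x,y:(370+x/4.5-.4,195+y/4.5-.4)
g=lambda x,y:(260+(x-392)/4.5-.4,140+y/4.5-.4)
def tri(a,b):
    o1,d1=ray(t,*a);o2,d2=ray(s,*b);A=np.c_[d1,-d2];k=np.linalg.lstsq(A,o2-o1,rcond=None)[0]
    p,q=o1+k[0]*d1,o2+k[1]*d2;return (p+q)/2,np.linalg.norm(p-q)
print("griptop",tri(f(327,95),g(565,138)))
print("griptop z.191",onz(t,*f(327,95),.191),onz(s,*g(565,138),.191))
C=[onz(t,*f(*p),.05)[:2] for p in [(45,122),(290,33),(340,158),(97,250)]]
C=np.array(C);print("caddy",C.round(4).tolist(),C.mean(0),np.linalg.norm(np.diff(C,axis=0),axis=1))
d=C[0]+C[3]-C[1]-C[2];print("psi",np.arctan2(-d[0],d[1]))
# trough wall outer top corners
print("hook tip",onz(t,*f(310,163),.118))
# trough corners (top, z .13)
for p in [(178,207),(320,234),(163,274),(304,306)]:print(p,onz(t,*p,.13).round(4))
```

```text
griptop (array([ 0.59365705, -0.34115237,  0.18238771]), np.float64(0.00040550102880889733))
griptop z.191 [ 0.59203479 -0.33927765  0.191     ] [ 0.59150807 -0.32402712  0.191     ]
caddy [[0.6043, -0.2142], [0.6568, -0.3502], [0.5867, -0.3766], [0.5332, -0.2427]] [ 0.59525385 -0.29592792] [0.14579749 0.07499075 0.14418524]
psi 0.3740929169716644
hook tip [ 0.57111214 -0.34572775  0.118     ]
(178, 207) [0.6161 0.2685 0.13  ]
(320, 234) [ 0.557  -0.0672  0.13  ]
(163, 274) [0.4573 0.294  0.13  ]
(304, 306) [ 0.3894 -0.0336  0.13  ]
```

Emit:
play_rows --pt "-30 -22 -10" --pt "-30 -22 -10" --pt "-30 -22 -10" --pt "-30 -22 -10" --pt "-30 -22 -10" --pt "-30 -22 -10" --pt "-30 -22 -10" --pt "-30 -22 -10" --roll '[0,0,0,0,0,0,0,0]' --gripper '[93,93,93,93,93,93,93,93]'

```text
t: 0.77
position: [0.3498, 0.4282, 0.2989]
ee_rot: [-3.141, -0.0, 2.908]
contact_force: [0.9, 1.2, 0.5]
gripper_width: 0.0931
gripper_force: 0.0
```

Emit:
play_rows --pt "-20 -33 0" --pt "-20 -33 0" --pt "-20 -33 0" --pt "-20 -33 0" --pt "-20 -33 0" --pt "-20 -33 0" --pt "-20 -33 0" --pt "-20 -33 0" --roll '[0,0,0,0,0,0,0,0]' --gripper '[93,93,93,93,93,93,93,93]'

```text
t: 1.43
position: [0.4435, 0.1341, 0.2986]
ee_rot: [3.142, 0.0, 2.908]
contact_force: [0.2, 0.1, 0.8]
gripper_width: 0.0927
gripper_force: 0.0
```

Emit:
play_rows --pt "-20 -33 0" --pt "-20 -33 0" --pt "-20 -33 0" --pt "-20 -33 0" --pt "-20 -33 0" --pt "-20 -33 0" --pt "-20 -33 0" --pt "-20 -33 0" --roll '[0,0,0,0,0,0,0,0]' --gripper '[93,93,93,93,93,93,93,93]'

```text
t: 2.1
position: [0.5381, -0.16, 0.2984]
ee_rot: [3.142, -0.0, 2.908]
contact_force: [0.3, 0.8, 0.2]
gripper_width: 0.0927
gripper_force: 0.0
```

Emit:
play_rows --pt "0 0 0" --pt "0 0 0" --pt "0 0 0" --pt "0 0 0" --pt "0 0 0" --roll '[-0.1216,-0.1216,-0.1216,-0.1216,-0.1216]' --gripper '[93,93,93,93,93]'

```text
t: 2.52
position: [0.538, -0.1581, 0.2983]
ee_rot: [3.141, -0.001, -2.762]
contact_force: [-0.0, 0.0, 0.1]
gripper_width: 0.0929
gripper_force: 0.0
```

Emit:
play_rows --pt "3 -38 0" --pt "3 -38 0" --pt "3 -38 0" --pt "3 -38 0" --pt "4 -36 0" --pt "0 0 0" --roll '[0,0,0,0,0,0]' --gripper '[93,93,93,93,93,93]'

```text
t: 3.02
position: [0.5922, -0.3438, 0.2961]
ee_rot: [3.14, -0.002, -2.771]
contact_force: [-1.0, 0.3, -0.3]
gripper_width: 0.0934
gripper_force: 0.0
```

Run:
```python
from rig import *
from h import *
o=get_obs();print(o["position"],o["ee_rot"],o["q"])
c=capture("wrist");np.savez("pics/w1.npz",**c)
im=c["img"].copy()
for p in [o["position"],(.592,-.339,.191)]:
    u=proj(c,p);print(u);cv2.drawMarker(im,tuple(int(x) for x in u),(0,0,255))
cv2.imwrite("pics/w1.png",im);print(c["extrinsics"].round(3).tolist() if hasattr(c["extrinsics"],"round") else c["extrinsics"])
```

```text
[ 0.59215128 -0.34376443  0.29612546] [ 3.14010661e+00 -2.28493680e-03 -2.77053161e+00] [-5.62813783e-01  1.29603583e-01  1.30266057e+00 -9.62710329e-04
  1.71188202e+00 -2.50480362e+00]
[321.76626248 303.79006303]
[327.03367002 244.36915981]
[[-0.363, -0.894, -0.264, 0.518], [0.932, -0.348, -0.105, -0.374], [0.002, -0.284, 0.959, 0.463], [0.0, 0.0, 0.0, 1.0]]
```

View pics/w1.png

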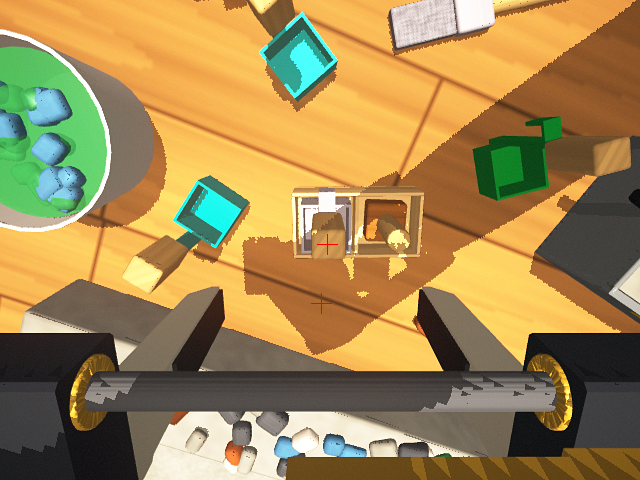

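The wrist view shows the caddy squared up with the tool, its steel scoop's grip around (328,235) with the predicted top at (327,244), and the tamper at (395,235). I'll enlarge the grip.

Run:
```python
from h import *
c=dict(np.load("pics/w1.npz"))
cv2.imwrite("pics/w1c.png",cv2.resize(c["img"][175:275,280:430],None,fx=5,fy=5,interpolation=cv2.INTER_CUBIC))
```

```text
(no output)
```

View pics/w1c.png

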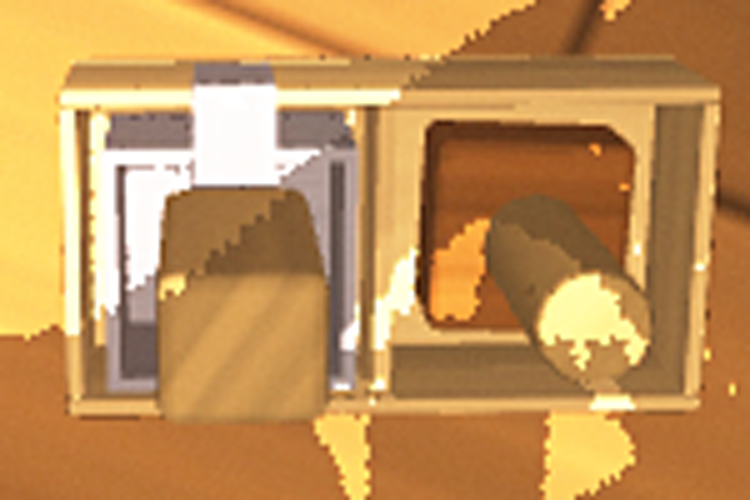

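Emit:
play_rows --pt "-1.5 5.5 0" --pt "0 0 30" --pt "0 0 30" --pt "0 0 30" --pt "0 0 30" --pt "0 0 26" --pt "0 0 0" --roll '[0,0,0,0,0,0,0]' --gripper '[93,93,93,93,93,93,93]'

```text
t: 3.65
position: [0.5895, -0.3303, 0.1473]
ee_rot: [3.136, -0.004, -2.766]
contact_force: [0.0, 0.4, -1.2]
gripper_width: 0.093
gripper_force: 0.0
```

Emit:
play_rows --pt "0 0 0" --pt "0 0 0" --pt "0 0 0" --pt "0 0 0" --pt "0 0 0" --pt "0 0 0" --pt "0 0 0" --pt "0 0 0" --roll '[0,0,0,0,0,0,0,0]' --gripper '[50,40,34,30,20,20,20,20]' --force 40

```text
t: 4.32
position: [0.5913, -0.3332, 0.1528]
ee_rot: [-3.142, 0.0, -2.767]
contact_force: [0.4, 0.3, 0.0]
gripper_width: 0.0438
gripper_force: 0.0
```

Emit:
play_rows --pt "1 -2.5 0" --pt "0.5 -2.5 1" --pt "0 0 1" --pt "0 0 0" --pt "0 0 0" --pt "0 0 0" --pt "0 0 0" --pt "0 0 0" --roll '[0,0,0,0,0,0,0,0]' --gripper '[44,44,40,20,20,20,20,20]' --force 40

```text
t: 4.98
position: [0.5917, -0.3382, 0.1505]
ee_rot: [3.141, -0.0, -2.767]
contact_force: [0.4, 0.3, -1.3]
gripper_width: 0.0255
gripper_force: 40.0
```

Run:
```python
from rig import *
o=get_obs();print(o["position"],o["ee_rot"],o["gripper_width"],o["gripper_force"],o["contact_force"],o["t"])
```

```text
[ 0.59166785 -0.33822079  0.15053429] [ 3.14143035e+00 -1.19060987e-04 -2.76731252e+00] 0.025469132171032832 39.96751427650452 [ 0.44390114  0.25432224 -1.29760485] 4.9833
```

Emit:
play_rows --pt "0 0 -15" --pt "0 0 -25" --pt "0 0 -35" --pt "0 0 -40" --pt "0 0 -40" --pt "0 0 -40" --pt "0 0 -5" --pt "0 0 0" --roll '[0,0,0,0,0,0,0,0]' --gripper '[20,20,20,20,20,20,20,20]' --force 50

```text
t: 5.65
position: [0.592, -0.3384, 0.3553]
ee_rot: [-3.137, 0.003, -2.767]
contact_force: [0.1, -0.5, -2.4]
gripper_width: 0.0258
gripper_force: 50.0
```

Emit:
play_rows --pt "-7 16 0" --pt "-14 33 0" --pt "-14 33 0" --pt "-14 33 0" --pt "-14 33 0" --pt "-14 33 0" --pt "-14 33 0" --pt "-14 33 0" --roll '[0,0,0,0,0,0,0,0]' --gripper '[20,20,20,20,20,20,20,20]'

```text
t: 6.32
position: [0.5983, -0.0677, 0.349]
ee_rot: [3.14, -0.002, -2.767]
contact_force: [0.1, 0.6, -1.7]
gripper_width: 0.0254
gripper_force: 50.0
```

Emit:
play_rows --pt "-14 33 0" --pt "-14 33 0" --pt "-14 33 0" --pt "-12 30 0" --pt "-7 20 0" --pt "-1 4 0" --pt "0 0 0" --roll '[0,0,0,0,0,0,0]' --gripper '[20,20,20,20,20,20,20]'

```text
t: 6.9
position: [0.6002, 0.0966, 0.3491]
ee_rot: [3.141, -0.002, -2.765]
contact_force: [0.4, -0.1, -1.2]
gripper_width: 0.0256
gripper_force: 50.0
```

Emit:
play_rows --pt "0 0 0" --pt "0 0 0" --pt "0 0 0" --pt "0 0 0" --pt "0 0 0" --pt "0 0 0" --pt "0 0 0" --pt "0 0 0" --roll '[0.05,0.115,0.115,0.115,0.115,0.065,0,0]' --gripper '[20,20,20,20,20,20,20,20]'

```text
t: 7.57
position: [0.6008, 0.0942, 0.35]
ee_rot: [-3.141, -0.001, 2.942]
contact_force: [0.1, 0.2, -0.9]
gripper_width: 0.0264
gripper_force: 50.0
```

Emit:
play_rows --pt "-1.4 -1.8 10" --pt "0 0 25" --pt "0 0 30" --pt "0 0 30" --pt "0 0 20" --pt "0 0 10" --pt "0 0 0" --pt "0 0 0" --roll '[0,0,0,0,0,0,0,0]' --gripper '[20,20,20,20,20,20,20,20]'

```text
t: 8.23
position: [0.602, 0.0928, 0.226]
ee_rot: [-3.142, 0.0, 2.941]
contact_force: [0.1, 0.0, -1.0]
gripper_width: 0.0258
gripper_force: 50.0
```

Run:
```python
from rig import *
from h import *
o=get_obs();print(o["position"],o["ee_rot"],o["contact_force"])
c=capture("wrist");np.savez("pics/w2.npz",**c);cv2.imwrite("pics/w2.png",c["img"])
s=capture("side");np.savez("pics/s2.npz",**s)
t=capture("top");np.savez("pics/t2.npz",**t)
for p in [(.5842,.0958,.13)]:print(proj(c,p),proj(s,p),proj(t,p))
p=np.array(o["position"])-np.array([.98,-.198,0])*.018;p[2]-=.0345
print("hook pred",p,proj(c,p),proj(s,p),proj(t,p))
```

```text
[0.60200022 0.09284235 0.22603652] [-3.14156802e+00  5.27535044e-05  2.94149143e+00] [ 0.1471514   0.0026789  -0.99020052]
[320.52744325 220.67269802] [285.26099863 268.00657439] [250.65344274 221.44346915]
hook pred [0.58436022 0.09640635 0.19153652] [321.71583972 246.11346587] [283.98309185 248.59067953] [246.71228424 216.00960561]
```

View pics/w2.png

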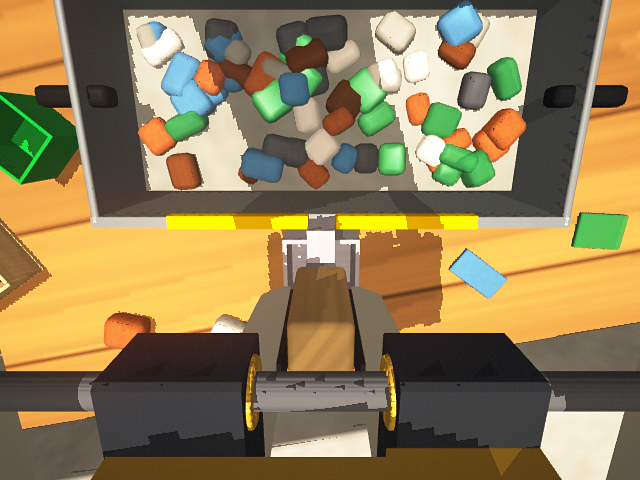

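The wrist view looks good: the scoop hangs squared to the wall with its hook bridge at about (321,246). The yellow strip runs from 167 to 478 at row 222, with the gap at 309–337 just behind the hook. I'll measure the strip by mask.

Run:
```python
from h import *
c=dict(np.load("pics/w2.npz"));im=c["img"]
hsv=cv2.cvtColor(im,cv2.COLOR_BGR2HSV)
m=cv2.inRange(hsv,(20,180,120),(34,255,255));m[:205]=0;m[235:]=0;m[:,:150]=0;m[:,500:]=0
n,l,st,ce=cv2.connectedComponentsWithStats(m)
pts=[]
for i in range(1,n):
    if st[i,4]>200:
        x,y,w,h,a=st[i];print(st[i],ce[i]);pts+=[onz(c,x-.5,ce[i][1],.13),onz(c,x+w-.5,ce[i][1],.13)]
pts=np.array(sorted(pts,key=lambda p:p[1]));print(pts.round(4))
print("gap mid",pts[1:3].mean(0),"strip mid",pts[[0,3]].mean(0),"gap",np.linalg.norm(pts[2]-pts[1]),"len",np.linalg.norm(pts[3]-pts[0]))
d=pts[3]-pts[0];print("wall yaw",np.arctan2(-d[0],d[1]))
# hook bridge bright blob columns
g=im[232:258,290:355].min(2);print("hook cols",[ (np.where(r>200)[0][[0,-1]]+290).tolist() if (r>200).any() else None for r in g[::5]])
```

```text
[ 166  213  142   17 2283] [235.8370565  221.18309242]
[ 336  213  142   17 2322] [406.44875108 220.97674419]
[[ 0.5627 -0.012   0.13  ]
 [ 0.5827  0.0867  0.13  ]
 [ 0.5865  0.1062  0.13  ]
 [ 0.6065  0.2049  0.13  ]]
gap mid [0.58462704 0.09641678 0.13      ] strip mid [0.58462859 0.09642451 0.13      ] gap 0.019862127515610513 len 0.22131589749664393
wall yaw -0.19908604402708077
hook cols [[307, 334], [307, 334], [290, 354], [307, 334], [307, 334], [298, 334]]
```

Run:
```python
from h import *
c=dict(np.load("pics/w2.npz"));x=np.array([.98,-.199,0]);H=np.array([.58436,.0964,.19154])
for dx,dz in [(-.011,.004),(.0035,.004),(-.011,-.026)]:print(dx,dz,proj(c,H+x*dx+[0,0,dz]))
for n in ("s2","t2"):
    s=dict(np.load(f"pics/{n}.npz"));print(n,proj(s,H+x*-.011+[0,0,.004]))
g=cv2.cvtColor(c["img"],cv2.COLOR_BGR2GRAY)[200:275,314:328].mean(1);print([(i+200,int(v)) for i,v in enumerate(g)][8:70])
for f in np.array([-.004,0,.004]):
    print(f,proj(c,np.array([.5846,.0964,.13])+x*f)[1])
a=cv2.resize(c["img"][195:285,265:380],None,fx=6,fy=6,interpolation=cv2.INTER_CUBIC);cv2.imwrite("pics/w2c.png",a)
```

```text
-0.011 0.004 [321.76333603 228.65983971]
0.0035 0.004 [321.71990311 254.38442995]
-0.011 -0.026 [321.58463228 216.45963907]
s2 [288.20878834 247.96126021]
t2 [245.29282705 220.38218978]
[(208, 82), (209, 83), (210, 84), (211, 83), (212, 80), (213, 94), (214, 199), (215, 208), (216, 180), (217, 140), (218, 128), (219, 113), (220, 116), (221, 115), (222, 115), (223, 115), (224, 115), (225, 116), (226, 114), (227, 107), (228, 101), (229, 112), (230, 135), (231, 249), (232, 253), (233, 250), (234, 251), (235, 250), (236, 249), (237, 249), (238, 249), (239, 248), (240, 248), (241, 248), (242, 248), (243, 248), (244, 248), (245, 248), (246, 248), (247, 248), (248, 248), (249, 248), (250, 248), (251, 248), (252, 247), (253, 247), (254, 247), (255, 248), (256, 249), (257, 219), (258, 205), (259, 207), (260, 207), (261, 209), (262, 209), (263, 89), (264, 92), (265, 95), (266, 101), (267, 104), (268, 102), (269, 105)]
-0.004 215.52583573167774
0.0 221.04807698757227
0.004 226.52367001629784
```

View pics/w2c.png

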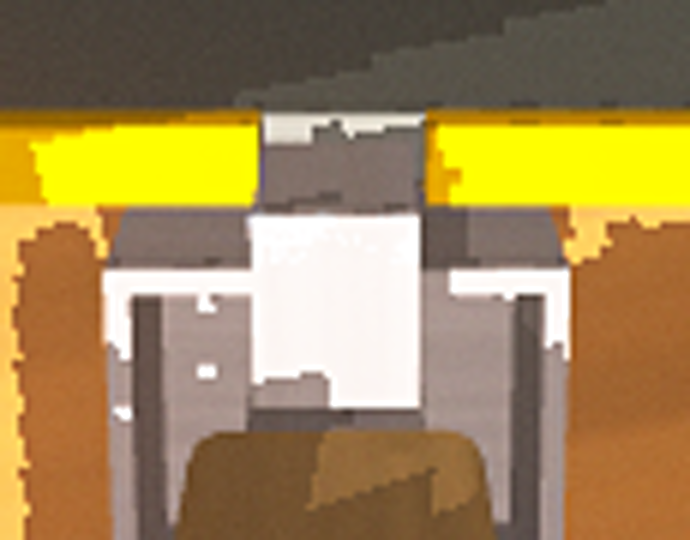

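The crop shows the notch gap centred on column 321.7 and the hook bridge on 320.5, so I shift about +0.8 mm along tool y. In x the slot sits over the wall within about 1 mm. Next I descend gently.

Emit:
play_rows --pt "0 0.8 4" --pt "0 0 10" --pt "0 0 14" --pt "0 0 12" --pt "0 0 8" --pt "0 0 4" --pt "0 0 0" --pt "0 0 0" --roll '[0,0,0,0,0,0,0,0]' --gripper '[20,20,20,20,20,20,20,20]'

```text
t: 9.05
position: [0.6021, 0.0938, 0.1736]
ee_rot: [-3.142, -0.0, 2.941]
contact_force: [0.3, 1.1, -1.6]
gripper_width: 0.0257
gripper_force: 50.0
```

Emit:
play_rows --pt "0 0 1" --pt "0 0 1" --pt "0 0 1" --pt "0 0 1" --pt "0 0 0" --roll '[0,0,0,0,0]' --gripper '[20,20,20,20,20]'

```text
t: 9.47
position: [0.6021, 0.0938, 0.1695]
ee_rot: [-3.142, -0.0, 2.941]
contact_force: [-0.2, -0.3, -1.5]
gripper_width: 0.0255
gripper_force: 50.0
```

Emit:
play_rows --pt "0 0 0.5" --pt "0 0 0.5" --pt "0 0 0.5" --pt "0 0 0.5" --pt "0 0 0" --roll '[0,0,0,0,0]' --gripper '[20,20,20,20,20]'

```text
t: 9.88
position: [0.6021, 0.0938, 0.1675]
ee_rot: [-3.142, -0.0, 2.941]
contact_force: [-1.1, -0.7, -1.7]
gripper_width: 0.0258
gripper_force: 50.0
```

Emit:
play_rows --pt "0 0 0.5" --pt "0 0 0.5" --pt "0 0 0" --roll '[0,0,0]' --gripper '[20,20,20]'

```text
t: 10.13
position: [0.6021, 0.0938, 0.1665]
ee_rot: [-3.142, -0.0, 2.941]
contact_force: [0.2, 0.7, -1.1]
gripper_width: 0.0259
gripper_force: 50.0
```

Emit:
play_rows --pt "0 0 0.5" --pt "0 0 0.5" --pt "0 0 0" --roll '[0,0,0]' --gripper '[20,20,20]'

```text
t: 10.38
position: [0.6021, 0.0938, 0.1655]
ee_rot: [-3.142, -0.0, 2.941]
contact_force: [-0.0, -0.4, -1.4]
gripper_width: 0.0256
gripper_force: 50.0
```

Emit:
play_rows --pt "0 0 0.5" --pt "0 0 0.5" --pt "0 0 0" --roll '[0,0,0]' --gripper '[20,20,20]'

```text
t: 10.63
position: [0.6021, 0.0938, 0.1645]
ee_rot: [-3.142, -0.0, 2.941]
contact_force: [-0.2, -0.5, -1.8]
gripper_width: 0.0258
gripper_force: 50.0
```

Emit:
play_rows --pt "0 0 0.5" --pt "0 0 0.5" --pt "0 0 0" --roll '[0,0,0]' --gripper '[20,20,20]'

```text
t: 10.88
position: [0.6021, 0.0938, 0.1635]
ee_rot: [-3.142, -0.0, 2.941]
contact_force: [0.4, -0.0, -1.6]
gripper_width: 0.0256
gripper_force: 50.0
```

Emit:
play_rows --pt "0 0 0.5" --pt "0 0 0.5" --pt "0 0 0" --roll '[0,0,0]' --gripper '[20,20,20]'

```text
t: 11.13
position: [0.6021, 0.0938, 0.1626]
ee_rot: [-3.142, -0.0, 2.941]
contact_force: [0.2, 0.1, -1.5]
gripper_width: 0.0256
gripper_force: 50.0
```

Emit:
play_rows --pt "0 0 0.5" --pt "0 0 0.5" --pt "0 0 0" --roll '[0,0,0]' --gripper '[20,20,20]'

```text
t: 11.38
position: [0.6021, 0.0938, 0.1615]
ee_rot: [-3.142, -0.0, 2.941]
contact_force: [0.2, 0.1, -1.3]
gripper_width: 0.0257
gripper_force: 50.0
```

Emit:
play_rows --pt "0 0 0.5" --pt "0 0 0.5" --pt "0 0 0" --roll '[0,0,0]' --gripper '[20,20,20]'

```text
t: 11.63
position: [0.6021, 0.0938, 0.1605]
ee_rot: [-3.142, -0.0, 2.941]
contact_force: [0.1, 0.8, -2.4]
gripper_width: 0.0259
gripper_force: 50.0
```

Emit:
play_rows --pt "0 0 0.5" --pt "0 0 0.5" --pt "0 0 0" --roll '[0,0,0]' --gripper '[20,20,20]'

```text
t: 11.88
position: [0.6021, 0.0938, 0.1595]
ee_rot: [-3.142, -0.0, 2.941]
contact_force: [-0.0, 0.7, -1.3]
gripper_width: 0.0254
gripper_force: 50.0
```

Emit:
play_rows --pt "0 0 0.5" --pt "0 0 0.5" --pt "0 0 0" --roll '[0,0,0]' --gripper '[20,20,20]'

```text
t: 12.13
position: [0.6021, 0.0938, 0.1585]
ee_rot: [-3.142, -0.0, 2.941]
contact_force: [0.4, -0.8, -2.6]
gripper_width: 0.026
gripper_force: 50.0
```

Emit:
play_rows --pt "0 0 0.5" --pt "0 0 0.5" --pt "0 0 0" --roll '[0,0,0]' --gripper '[20,20,20]'

```text
t: 12.38
position: [0.6021, 0.0938, 0.1575]
ee_rot: [-3.142, -0.0, 2.941]
contact_force: [-0.2, -0.8, -2.3]
gripper_width: 0.0259
gripper_force: 50.0
```

Emit:
play_rows --pt "0 0 0.5" --pt "0 0 0.5" --pt "0 0 0" --roll '[0,0,0]' --gripper '[20,20,20]'

```text
t: 12.63
position: [0.6021, 0.0938, 0.1566]
ee_rot: [-3.142, -0.0, 2.941]
contact_force: [-1.0, -0.1, -1.7]
gripper_width: 0.0258
gripper_force: 50.0
```

Emit:
play_rows --pt "0 0 0.4" --pt "0 0 0.4" --pt "0 0 0" --roll '[0,0,0]' --gripper '[20,20,20]'

```text
t: 12.88
position: [0.6021, 0.0938, 0.1558]
ee_rot: [-3.142, -0.0, 2.941]
contact_force: [-0.4, -0.1, -1.3]
gripper_width: 0.0258
gripper_force: 50.0
```

Emit:
play_rows --pt "0 0 0.4" --pt "0 0 0.4" --pt "0 0 0" --roll '[0,0,0]' --gripper '[20,20,20]'

```text
t: 13.13
position: [0.6021, 0.0938, 0.155]
ee_rot: [-3.142, -0.0, 2.941]
contact_force: [0.6, 0.2, -1.8]
gripper_width: 0.0257
gripper_force: 50.0
```

Emit:
play_rows --pt "0 0 0.4" --pt "0 0 0.4" --pt "0 0 0" --roll '[0,0,0]' --gripper '[20,20,20]'

```text
t: 13.38
position: [0.6022, 0.0938, 0.1545]
ee_rot: [3.141, 0.0, 2.941]
contact_force: [-0.5, -0.1, 1.7]
gripper_width: 0.0259
gripper_force: 50.0
```

Run:
```python
from rig import *
from h import *
o=get_obs();print(o["position"],o["contact_force"],o["ft_torque"])
c=capture("wrist");np.savez("pics/w3.npz",**c);s=capture("side");np.savez("pics/s3.npz",**s)
a=cv2.resize(c["img"][185:275,245:390],None,fx=5.4,fy=5.4,interpolation=cv2.INTER_CUBIC);cv2.imwrite("pics/w3c.png",a[:590])
```

```text
[0.60215736 0.09377369 0.15446103] [-0.51214657 -0.14539754  1.65178849] [-0.06071175  0.14902624  0.01555813]
```

View pics/w3c.png

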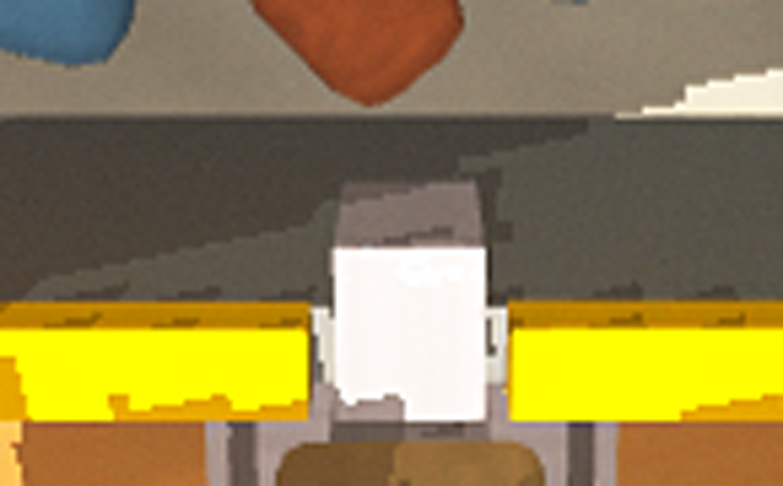

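The crop shows the hook inside the notch between the two strip ends, with its tip inside the wall. Contact came at TCP z 0.1545, exactly the notch bottom. I press a touch more to confirm and then release.

Emit:
play_rows --pt "0 0 0.3" --pt "0 0 0" --roll '[0,0]' --gripper '[20,20]'

```text
t: 13.65
position: [0.6022, 0.0938, 0.1544]
ee_rot: [3.141, 0.0, 2.941]
contact_force: [-1.2, 0.3, 4.7]
gripper_width: 0.0255
gripper_force: 50.0
```

Emit:
play_rows --pt "0 0 0" --pt "0 0 0" --pt "0 0 0" --pt "0 0 0" --pt "0 0 0" --pt "0 0 0" --pt "0 0 0" --pt "0 0 0" --roll '[0,0,0,0,0,0,0,0]' --gripper '[27,29,32,36,42,50,60,60]' --force 10

```text
t: 14.32
position: [0.6021, 0.0938, 0.1539]
ee_rot: [-3.142, -0.0, 2.941]
contact_force: [0.2, -0.2, -0.6]
gripper_width: 0.0572
gripper_force: 0.0
```

Run:
```python
from rig import *
from h import *
o=get_obs();print(o["position"],o["contact_force"],o["gripper_width"])
c=capture("wrist")
a=cv2.resize(c["img"][185:385,225:410],None,fx=2.9,fy=2.9,interpolation=cv2.INTER_CUBIC);cv2.imwrite("pics/w4c.png",a)
```

```text
[0.60211137 0.09376139 0.15393587] [ 0.21274762 -0.16674389 -0.64535059] 0.05716528997713093
```

View pics/w4c.png

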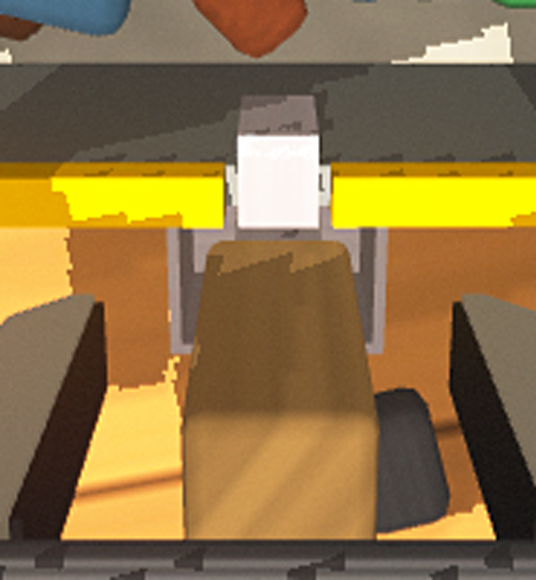

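Released: the scoop hangs in the notch, clear of both fingers. I retreat straight up.

Emit:
play_rows --pt "0 0 -4" --pt "0 0 -12" --pt "0 0 -25" --pt "0 0 -35" --pt "0 0 -35" --pt "0 0 -30" --pt "0 0 -15" --pt "0 0 0" --roll '[0,0,0,0,0,0,0,0]' --gripper '[60,60,60,60,60,60,60,60]'

```text
t: 15.03
position: [0.6027, 0.0939, 0.3148]
ee_rot: [3.14, 0.006, 2.941]
contact_force: [0.7, -0.1, -0.2]
gripper_width: 0.0599
gripper_force: 0.0
```

Run:
```python
from rig import *
from h import *
o=get_obs();print(o["position"],o["contact_force"],o["t"])
s=capture("wrist");a=s["img"][100:400,150:490]
cv2.imwrite("pics/w5.png",cv2.resize(a,None,fx=1.8,fy=1.8,interpolation=cv2.INTER_CUBIC))
```

```text
[0.60273764 0.09385657 0.31483094] [ 0.68357084 -0.06003211 -0.18265224] 15.0333
```

View pics/w5.png

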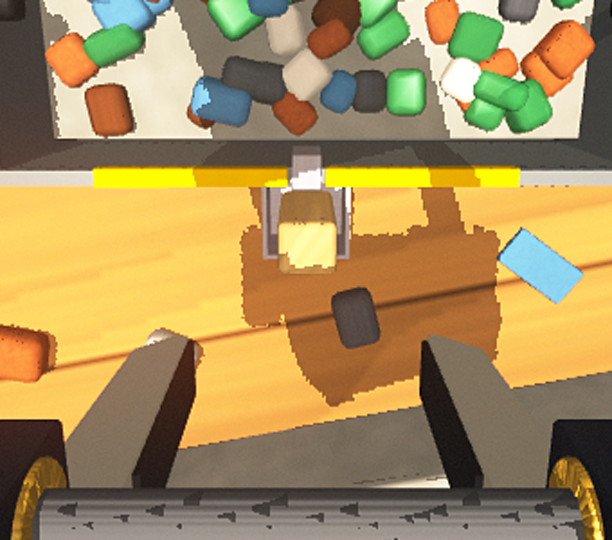

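The scoop hangs upright in the notch with its bowl outside, the gripper is clear, and the stones and shards in view have not been moved.

```bash
python3 -c "
from rig import *
print(hand_in())"
```

```text
the job is handed in; nothing more can be done
None
```

The steel scoop hangs by its hook, fully down in the notch of the yellow strip with its bowl outside; contact force read about 6 N at most, the arm is clear, and the job was handed in at about 15 s.

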